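# Set the empty clay pots on their saucers

### The arm

A 7-joint arm with a two-finger parallel gripper is mounted at the origin on the work surface; the furniture and walls round the work are solid. World frame = base frame: x ahead of the robot, y to its left, z up, the work surface at z = 0. Lengths are in m, angles in degrees, forces in N, time in s.
With the tool pointing down it reaches from about 0.425 to 0.875 m from the base axis. Payload 4.7 kg.
Tool frame: the origin (TCP) lies at the very end of the fingers, on their centre line; the grasp point (between the pads) lies 19 mm behind it; z points along the fingers, y is the line along which they close (so a half turn about z gives the same grasp; the last joint's range is limited). The gripper opens to 87 mm and grips with 3 to 60 N. Pads are 19 mm wide; open, the fingers measure 117 mm over their backs; the gripper's body (75 mm by 190 mm) begins 51 mm behind the grasp point.
Start: joints at [-73.104, 18.392, -4.016, 83.108, 1.295, 78.541, -3.26], TCP at [0.18, 0.625, 0.198] pointing down, gripper open.
Joint ranges: [-163.93, 163.93], [-17.29, 119.83], [-79.2, 71.16], [3.27, 140.29], [-89.18, 269.18], [5.43, 117.66], [-154.24, 154.24]. Speed limits (degrees/s): [147.25, 147.25, 180, 180, 180, 180, 180].

### API

Orientations are given as [roll, pitch, yaw] about the fixed x, y, z axes, in that order (R = Rz(yaw) Ry(pitch) Rx(roll)).
In Python, from cell import get_obs, read_camera, sign_off, silhouettes gives the robot as it stands.
- The arm moves only by the tool play_rows, never from a script. Its argument "steps" is a list that holds one entry, the list of rows, each a list of 7 numbers: the shift along the tool's x, y, z in m, then the turn, a rotation vector about the tool's x, y, z in rad, then the finger opening in m, from 0 to 0.087. A call has 1 to 12 rows; each row shifts and turns the commanded pose from where the row before left it, along the tool's axes as they then stand; what a row does not reach is not made up. A row lasts 1/10 s, in which the tool goes at most 50 mm and 8.59 degrees, less where a joint would pass 70% of its speed; a pose out of reach is approached as far as the arm can. A call is refused whole if a number of a shift passes 0.05 or a number of a turn 0.15, either way. A call with a gripper value outside its range is refused whole. The fingers move at their own pace and stop on an object; "force" is the grip in N (left out, the last holds). Time passes only in rows, so rows that do not move let the fingers close. It gives the time, the measured TCP pose, the force, the opening and the grip force at its end, in the units of the state.
- get_obs(): the state, without advancing time (a new reading comes with each control period).
- read_camera(name): name is "scene" or "side" or "wrist"; returns a dict with "frame" (420x560x3 uint8, red, green, blue), "intrinsics" (3x3 intrinsics, pixels), "view" (4x4, takes a point from world to camera coordinates). Camera axes: x right, y up, looking along -z (the intrinsics and any distortion apply to the point x, -y, -z); pixel columns grow to the right and rows downward; lengths in m; the calibration is good to about 2 mm. A picture is of the moment at which its call begins. There is no depth.
- sign_off(): hands the job in; it is judged then, once.
Trained networks look in the newest picture that a camera, given by its name, has taken for a name from the list of things; names that differ only in an ending like _2 or _b are one class to them, and where a whole thing is asked for, a point or a joint stands for the part that bears it (a point fixed in the world has none). Each returns a list of dicts, best first, with "p" (0 to 1); they miss things now and then, are a little off and sometimes report something else, mostly with a low value. They report only what shows in the picture. A call takes as long as a camera call. They do not tell look-alikes from the thing itself.
- silhouettes(camera, name): "pixels" (420x560 bool, what is visible of it) and "extent" ([left, top, right, bottom] in pixels, round what is visible of it).
The state is a dict: "time_s": time; "qpos": joint angles; "joint_velocities": joint speeds; "effort": joint torques, N m; "tool_pos": TCP position; "tool_rot": TCP orientation; "force": force on the tool from outside, world axes, zero at the start; "wrist_torque": the same for the moment, N m; "grip_width": finger opening in m; "grasp_force": force on a finger pad.
Only numpy, scipy, OpenCV 4.12 (cv2) and the standard library are available. Lean on these libraries where they do the work, as an engineer would, in place of code of your own. Each camera call takes 0.05 s, during which the arm holds its last target. There are 200 camera calls.

### The job

Set the three empty clay pots on their saucers, each on the saucer of its own size: the largest pot on the largest saucer, the middle one on the middle one, the smallest on the smallest. Put each down gently without dropping it, so that it stands upright and flat on the saucer's floor, inside the rim. Leave the pot that is already full of compost and the tin where they are.

Things in the scene. Friction and masses are not known exactly. Their poses are not given: they have to be found in the camera images.
- pot_large_centre (a point): The large empty clay pot, upright, open at the top: 66 mm across its rim, 58 mm high, foot 48 mm across, tapered. Below the rim a nearly upright collar 18 mm high runs round it, the widest part and good to grip across from above (light, 30 N is plenty); wall about 4 mm. This point is on the axis, half-way up (29 mm above its underside); z points up the axis.
- pot_medium_centre (a point): The medium empty clay pot, upright, open at the top: 54 mm across its rim, 48 mm high, foot 38 mm across, tapered. Below the rim a nearly upright collar 16 mm high runs round it, the widest part and good to grip across from above (light, 30 N is plenty); wall about 4 mm. This point is on the axis, half-way up (24 mm above its underside); z points up the axis.
- pot_small_centre (a point): The small empty clay pot, upright, open at the top: 42 mm across its rim, 38 mm high, foot 30 mm across, tapered. Below the rim a nearly upright collar 13 mm high runs round it, the widest part and good to grip across from above (light, 20 N is plenty); wall about 4 mm. This point is on the axis, half-way up (19 mm above its underside); z points up the axis.
- saucer_large: The large clay saucer, an empty shallow dish that does not shift on the bench: 86 mm across its rim, 12 mm high, its flat floor 70 mm across and 4 mm above the bench. Origin on its axis at its underside; z up.
- saucer_medium: The medium clay saucer, an empty shallow dish that does not shift on the bench: 70 mm across its rim, 12 mm high, its flat floor 56 mm across and 4 mm above the bench. Origin on its axis at its underside; z up.
- saucer_small: The small clay saucer, an empty shallow dish that does not shift on the bench: 56 mm across its rim, 12 mm high, its flat floor 44 mm across and 4 mm above the bench. Origin on its axis at its underside; z up.
- filled_pot: A clay pot full of dark compost, 68 mm across and 60 mm high. It is not one of the empty pots and stays where it is. Origin at the centre of its underside; z up.
- tin: A round, closed tin with a red label, 75 mm across and 58 mm high. It stays where it is. Origin at the centre of its underside; z up.
Things that resemble listed ones, but are neither listed nor needed, are in the scene too. Leave any turquoise look-alike of the part that bears pot_small_centre alone. What is shaped like the part that bears pot_medium_centre but blue is not meant.

How it is judged (in metres and radians):
At the end, for the whole second after the job is handed in: Each empty pot stands on the saucer of its own size: its axis within 13 mm of the saucer's, its foot on the saucer's floor (height right to within 3 mm), upright within 0.06 rad, and at rest (horizontal distance between pot_large_centre and saucer_large below 0.013 m and z of pot_large_centre in the frame of saucer_large between 0.03 and 0.0355 m and angle between each of pot_large_centre, pot_medium_centre, pot_small_centre's own z axis and vertical below 0.06 rad and linear speed of each of pot_large, pot_medium, pot_small below 0.02 m/s and horizontal distance between pot_medium_centre and saucer_medium below 0.013 m and z of pot_medium_centre in the frame of saucer_medium between 0.025 and 0.0305 m and horizontal distance between pot_small_centre and saucer_small below 0.013 m and z of pot_small_centre in the frame of saucer_small between 0.02 and 0.0255 m); the robot touches nothing.
It fails at once if the large pot is dropped or thrown: it moves faster than 0.7 m/s while nothing touches it (a fall of some 25 mm) (contact force between pot_large and anything else below 0.05 N and linear speed of pot_large above 0.7 m/s).
It fails at once if the medium pot is dropped or thrown: it moves faster than 0.7 m/s while nothing touches it (a fall of some 25 mm) (contact force between pot_medium and anything else below 0.05 N and linear speed of pot_medium above 0.7 m/s).
It fails at once if the small pot is dropped or thrown: it moves faster than 0.7 m/s while nothing touches it (a fall of some 25 mm) (contact force between pot_small and anything else below 0.05 N and linear speed of pot_small above 0.7 m/s).
It fails at once if the filled pot is shifted by more than 25 mm or tipped (distance of filled_pot from where it was at the start of the episode above 0.025 m or angle between filled_pot's own z axis and vertical above 0.35 rad).
It fails at once if the tin is shifted by more than 25 mm or tipped (distance of tin from where it was at the start of the episode above 0.025 m or angle between tin's own z axis and vertical above 0.35 rad).
It also fails if it takes over 90 s, if anything falls off the work surface, if the arm or the gripper's body presses on something with over 40 N, if the wrist force passes 120 N, or if a joint passes its speed limit or range.

## Working session

There is one attempt and no reset: what is moved stays moved. The work goes in short steps, Python scripts to look and compute and a tool call to move; the robot and the scene stay as the last step left them, time stands still between calls to the robot, and variables do not carry over. Pictures are saved under pics/ and viewed, at most 14 in all, crops included, and the job is handed in when it is done.

Besides the shell and the picture viewer there is one more tool, called after ">>>" in YAML: its name, and indented under it one key for each argument. play_rows: Moves the arm, as the interface text tells. Its arguments: {"type":"object","properties":{"steps":{"type":"array","items":{"type":"array","items":{"type":"array","items":{"type":"number"}}}},"force":{"type":"number"}},"required":["steps"]}

```bash
mkdir -p pics
cat > h.py <<'E'
import numpy as np, cv2
from cell import *
def ray(c,uv):
    K=c["intrinsics"];V=np.array(c["view"]);R=V[:3,:3];t=V[:3,3]
    d=np.linalg.inv(K)@np.array([uv[0],uv[1],1.]);d=np.array([d[0],-d[1],-d[2]])
    return -R.T@t,R.T@d
def at(c,uv,z):
    o,d=ray(c,uv);return (o+d*(z-o[2])/d[2])
def proj(c,p):
    V=np.array(c["view"]);q=V[:3,:3]@np.array(p)+V[:3,3];k=c["intrinsics"]@np.array([q[0],-q[1],-q[2]]);return k[:2]/k[2]
H=dict(pot_large_centre=.029,pot_medium_centre=.024,pot_small_centre=.019,saucer_large=.006,saucer_medium=.006,saucer_small=.006,filled_pot=.03,tin=.029)
def save(c,n): cv2.imwrite("pics/"+n,c["frame"][:,:,::-1])
def find(cam,c,names=H,pm=.3):
    for n in names:
        for s in silhouettes(cam,n):
            if s["p"]<pm: continue
            e=s["extent"];m=s["pixels"]
            col=np.median(c["frame"][m],0).astype(int)
            print(n,round(s["p"],2),list(map(int,e)),col,np.round(at(c,((e[0]+e[2])/2,(e[1]+e[3])/2),H[n])[:2],3))
E
python3 - <<'E'
from h import *
o=get_obs();print(o["tool_pos"],o["tool_rot"],o["grip_width"])
for k in("scene","side"):
    c=read_camera(k);save(c,k+"0.png");print(k,ray(c,(280,210)));find(k,c)
E
```

```text
[0.18003365 0.62394316 0.19736703] [-1.79890803e+02  6.73740914e-03  1.63914359e+02] 0.08715064433769068
scene (array([-0.12932332, -0.64603267,  1.03593501]), array([ 0.4910588 ,  0.46350411, -0.73773168]))
pot_large_centre 0.55 [312, 202, 341, 232] [140  84  60] [ 0.604 -0.122]
pot_medium_centre 0.8 [251, 219, 273, 246] [169  91  65] [ 0.456 -0.031]
pot_medium_centre 0.71 [217, 234, 240, 263] [ 39  74 149] [ 0.361 -0.006]
pot_medium_centre 0.36 [211, 194, 237, 215] [251 157 109] [0.458 0.113]
pot_small_centre 0.71 [282, 286, 298, 312] [ 48 148 141] [ 0.358 -0.216]
pot_small_centre 0.7 [308, 266, 325, 289] [174  96  67] [ 0.445 -0.221]
saucer_large 0.62 [157, 162, 189, 185] [252 158 109] [0.453 0.326]
saucer_medium 0.67 [211, 193, 238, 214] [251 157 109] [0.472 0.129]
saucer_small 0.66 [232, 161, 252, 174] [240 144 102] [0.605 0.197]
filled_pot 0.9 [359, 229, 387, 261] [109  77  58] [ 0.608 -0.267]
tin 0.92 [355, 286, 394, 329] [247 242 234] [ 0.466 -0.375]
side (array([ 0.38672276, -1.182922  ,  0.51242218]), array([ 0.09453146,  0.92779638, -0.36099081]))
pot_large_centre 0.57 [30
[... 230 characters left out ...]
70, 272] [127  70  46] [ 0.44  -0.219]
pot_small_centre 0.65 [215, 254, 234, 270] [ 14 101  95] [ 0.36  -0.212]
saucer_large 0.7 [308, 217, 338, 247] [115  72  50] [ 0.612 -0.059]
saucer_large 0.47 [238, 184, 266, 194] [202 109  71] [0.451 0.32 ]
saucer_medium 0.72 [297, 192, 313, 200] [169  94  58] [0.609 0.218]
saucer_medium 0.6 [254, 205, 274, 218] [206 109  69] [0.473 0.111]
saucer_small 0.59 [294, 193, 313, 206] [170  96  60] [0.6   0.193]
filled_pot 0.75 [320, 237, 349, 283] [106  67  47] [ 0.597 -0.263]
filled_pot 0.43 [251, 213, 273, 237] [128  70  47] [ 0.457 -0.043]
tin 0.95 [261, 270, 300, 315] [149 136 121] [ 0.467 -0.375]
tin 0.55 [240, 182, 267, 195] [206 110  68] [0.453 0.25 ]
```

View pics/scene0.png

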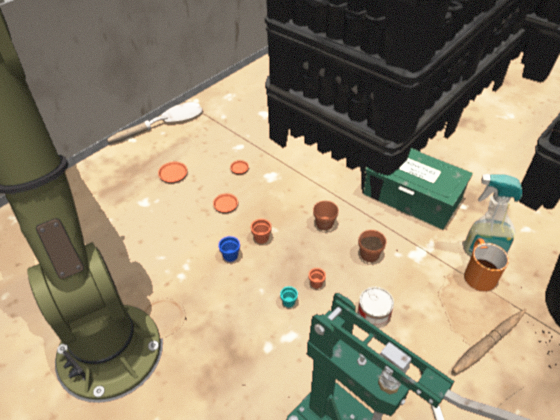

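View pics/side0.png

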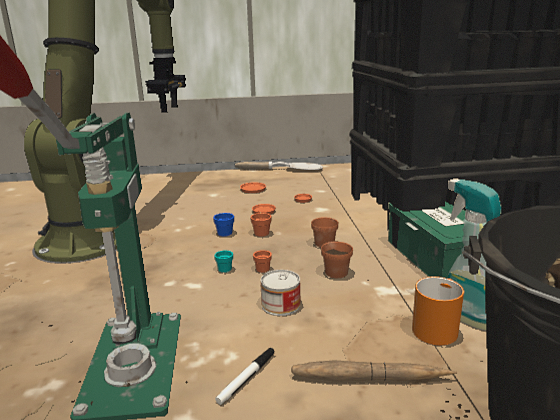

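The scene picture shows the large pot at (325,216), medium (261,231) and small (317,278). The saucers are at (173,172) large, (226,203) medium and (240,167) small. The side picture agrees: large (325,230), medium (261,225), small (262,262), with the crates standing to the right. I'll go over the saucers for a close look.

>>> play_rows:
  steps:
    - [[0,0,0,0,0,-0.14,0.087],[0,0,0,0,0,-0.14,0.087],[-0.03,-0.038,-0.005,0,0,0,0.087],[-0.03,-0.038,-0.005,0,0,0,0.087],[-0.03,-0.038,-0.005,0,0,0,0.087],[-0.03,-0.038,-0.005,0,0,0,0.087],[-0.03,-0.038,-0.005,0,0,0,0.087],[-0.03,-0.038,-0.005,0,0,0,0.087],[-0.03,-0.038,-0.005,0,0,0,0.087],[-0.03,-0.038,-0.005,0,0,0,0.087],[-0.03,-0.038,-0.005,0,0,0,0.087],[-0.03,-0.038,-0.005,0,0,0,0.087]]

```text
time_s: 2.1
tool_pos: [0.4809, 0.2426, 0.2491]
tool_rot: [180.0, 0.0, 180.0]
force: [0.4, 0.6, 0.1]
grip_width: 0.087
grasp_force: 0.0
```

Run:
```python
from h import *
o=get_obs();print(o["time_s"],o["tool_pos"],o["tool_rot"],o["qpos"])
c=read_camera("wrist");save(c,"w1.png");print(ray(c,(280,210)));find("wrist",c)
c=read_camera("scene");print(at(c,(390,172),0),at(c,(282,140),0))
c=read_camera("side");print(at(c,(357,197),0))
```

```text
2.1 [0.48085432 0.24264406 0.24910744] [1.79952783e+02 4.89780161e-02 1.79959870e+02] [-42.54060961   3.33857396  13.59226402  95.13280488  -0.81050559
  81.55701717  61.107431  ]
(array([0.40408985, 0.24381149, 0.43518329]), array([ 0.26633964, -0.01284393, -0.96396516]))
pot_large_centre 0.89 [13, 247, 64, 257] [72 49 35] [ 0.578 -0.102]
pot_medium_centre 0.87 [47, 143, 104, 184] [111  66  46] [ 0.455 -0.03 ]
pot_medium_centre 0.57 [45, 58, 107, 110] [51 57 93] [ 0.357 -0.011]
saucer_large 0.63 [321, 129, 386, 194] [224 121  77] [0.455 0.34 ]
saucer_medium 0.95 [177, 149, 227, 201] [175  96  64] [0.472 0.131]
saucer_small 0.81 [239, 242, 282, 275] [204 110  71] [0.598 0.209]
tin 0.73 [323, 127, 387, 196] [224 121  77] [0.451 0.336]
[ 0.8853695  -0.12969507  0.        ] [0.78062762 0.2005123  0.        ]
[0.76792753 0.20290272 0.        ]
```

View pics/w1.png

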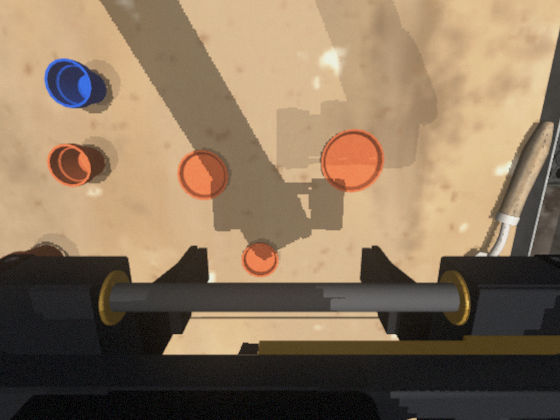

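The wrist picture shows the medium saucer at (203,174), the large at (352,161), the small at (260,259), and the medium pot at (77,164) with the blue look-alike above it. The large saucer's y differs by 14 mm between cameras, so I'll look from right above it.

>>> play_rows:
  steps:
    - [[0.01,0.03,0,0,0,0,0.087],[0.01,0.03,0,0,0,0,0.087],[0.005,0.03,0,0,0,0,0.087],[0,0,0,0,0,0,0.087],[0,0,0,0,0,0,0.087]]

```text
time_s: 3.15
tool_pos: [0.4543, 0.3351, 0.2481]
tool_rot: [-180.0, -0.0, -179.9]
force: [1.3, -1.0, -0.0]
grip_width: 0.0872
grasp_force: 0.0
```

```bash
cat >> h.py <<'E'
def circ(c,m,z,d=0):
    cs,_=cv2.findContours(m.astype(np.uint8),cv2.RETR_EXTERNAL,cv2.CHAIN_APPROX_NONE)
    k=max(cs,key=cv2.contourArea)[:,0,:]
    p=np.array([at(c,q,z)[:2] for q in k],np.float32)
    (x,y),r=cv2.minEnclosingCircle(p);e=cv2.fitEllipse(p)
    return [round(float(v),4) for v in (x,y,2*r,*e[0],*e[1])]
def look(names,z,pm=.4,png=None,cam="wrist"):
    o=get_obs();print(round(o["time_s"],2),np.round(o["tool_pos"],4),np.round(o["tool_rot"],1))
    c=read_camera(cam)
    if png: save(c,png)
    for n in names:
        for s in silhouettes(cam,n):
            if s["p"]>pm: print(n,round(s["p"],2),list(map(int,s["extent"])),circ(c,s["pixels"],z))
E
python3 - <<'E'
from h import *
look(["saucer_large","saucer_medium","saucer_small"],.012)
E
```

```text
3.15 [0.4543 0.3351 0.2481] [-180.    -0.  -179.9]
saucer_large 0.57 [255, 145, 319, 214] [0.4516, 0.3372, 0.0869, 0.452, 0.3369, 0.0833, 0.085]
saucer_medium 0.98 [110, 169, 163, 218] [0.4707, 0.133, 0.0693, 0.4707, 0.1329, 0.067, 0.0671]
saucer_small 0.6 [211, 261, 220, 279] [0.5911, 0.2292, 0.0256, 0.593, 0.2297, 0.0088, 0.0279]
```

>>> play_rows:
  steps:
    - [[-0.03,-0.033,0,0,0,0,0.087],[-0.03,-0.033,0,0,0,0,0.087],[-0.03,-0.033,0,0,0,0,0.087],[-0.03,-0.033,0,0,0,0,0.087],[0,0,0,0,0,0,0.087],[0,0,0,0,0,0,0.087]]

```text
time_s: 3.95
tool_pos: [0.5756, 0.2, 0.2485]
tool_rot: [-180.0, -0.0, 179.7]
force: [0.3, 1.1, -0.5]
grip_width: 0.087
grasp_force: 0.0
```

Run:
```python
from h import *
look(["saucer_large","saucer_medium","saucer_small"],.012)
```

```text
3.95 [0.5756 0.2    0.2485] [-180.    -0.   179.7]
saucer_large 0.84 [357, 45, 426, 124] [0.4524, 0.3365, 0.0869, 0.4522, 0.3364, 0.0837, 0.085]
saucer_medium 0.73 [204, 74, 259, 131] [0.4714, 0.1324, 0.0686, 0.4712, 0.1325, 0.066, 0.0669]
saucer_small 0.57 [269, 180, 311, 214] [0.5969, 0.2081, 0.0537, 0.5969, 0.2083, 0.0518, 0.0521]
```

>>> play_rows:
  steps:
    - [[0.02,-0.038,0,0,0,0,0.087],[0.02,-0.038,0,0,0,0,0.087],[0.02,-0.038,0,0,0,0,0.087],[0.02,-0.038,0,0,0,0,0.087],[0.02,-0.038,0,0,0,0,0.087],[0.02,-0.038,0,0,0,0,0.087],[0,0,0,0,0,0,0.087],[0,0,0,0,0,0,0.087]]

```text
time_s: 4.95
tool_pos: [0.4545, -0.0251, 0.2491]
tool_rot: [179.9, 0.1, 180.0]
force: [1.1, -0.4, -0.1]
grip_width: 0.087
grasp_force: 0.0
```

Run:
```python
from h import *
o=get_obs();print(o["qpos"])
look(["pot_medium_centre","pot_large_centre","pot_small_centre"],.045,png="w2.png")
```

```text
[-27.35248513  -8.49034405  24.61418438 105.54857289   3.46133466
  82.09141953  86.50795375]
4.95 [ 0.4545 -0.0251  0.2491] [1.799e+02 1.000e-01 1.800e+02]
pot_medium_centre 0.87 [260, 164, 307, 204] [0.4525, -0.0232, 0.0551, 0.4526, -0.0233, 0.0536, 0.0538]
pot_medium_centre 0.6 [275, 81, 322, 130] [0.358, -0.0056, 0.0544, 0.3579, -0.0058, 0.0525, 0.0531]
pot_large_centre 0.8 [207, 261, 246, 316] [0.5799, -0.1063, 0.05, 0.5752, -0.1048, 0.0334, 0.0501]
pot_small_centre 0.94 [113, 157, 157, 191] [0.438, -0.2106, 0.0493, 0.4382, -0.2115, 0.0389, 0.048]
pot_small_centre 0.78 [116, 88, 157, 125] [0.3576, -0.198, 0.0482, 0.3575, -0.199, 0.0381, 0.0474]
```

View pics/w2.png

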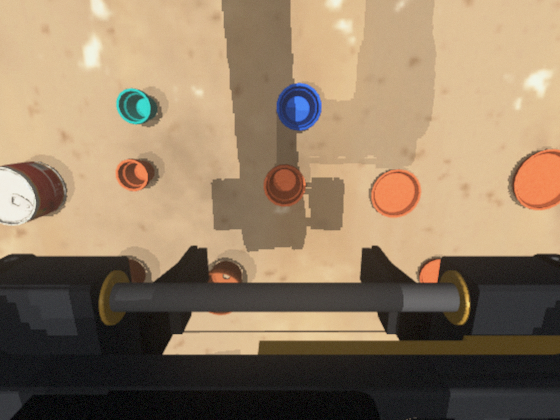

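The wrist picture shows the medium pot at (283,184) centred between the fingers, with blue above it at (299,106), small pot at (135,174) and turquoise at (135,106). I'll descend and grip.

>>> play_rows:
  steps:
    - [[0.002,0.002,0.04,0,0,0,0.087],[0,0,0.04,0,0,0,0.087],[0,0,0.04,0,0,0,0.087],[0,0,0.04,0,0,0,0.087],[0,0,0.035,0,0,0,0.087],[0,0,0.02,0,0,0,0.087],[0,0,0.011,0,0,0,0.087],[0,0,0,0,0,0,0.087]]

```text
time_s: 5.95
tool_pos: [0.4517, -0.0231, 0.0211]
tool_rot: [-179.9, -0.2, -180.0]
force: [-0.9, -0.0, 0.0]
grip_width: 0.0871
grasp_force: 0.0
```

>>> play_rows:
  steps:
    - [[0,0,0,0,0,0,0.07],[0,0,0,0,0,0,0.06],[0,0,0,0,0,0,0.056],[0,0,0,0,0,0,0.054],[0,0,0,0,0,0,0.04],[0,0,0,0,0,0,0.04],[0,0,0,0,0,0,0.04],[0,0,0,0,0,0,0.04],[0,0,0,0,0,0,0.04]]
  force: 25

```text
time_s: 6.85
tool_pos: [0.454, -0.025, 0.0234]
tool_rot: [-179.9, 0.1, 179.9]
force: [0.7, -3.6, 6.3]
grip_width: 0.0408
grasp_force: 3.3
```

Run:
```python
from h import *
o=get_obs();print(o["grip_width"],o["grasp_force"],o["tool_pos"])
c=read_camera("side");a=c["frame"][170:290,180:360]
b=read_camera("scene")["frame"][160:300,180:360]
w=read_camera("wrist")["frame"]
r=lambda i,h,wd:cv2.resize(i,(wd,h),interpolation=cv2.INTER_CUBIC)
im=np.hstack([np.vstack([r(a,280,400),r(b,310,400)]),r(w[:,80:480],590,400)])
cv2.imwrite("pics/g1.png",im[:,:,::-1])
```

```text
0.04075869143781105 3.2896598921797704 [ 0.45398859 -0.0250395   0.02342397]
```

View pics/g1.png

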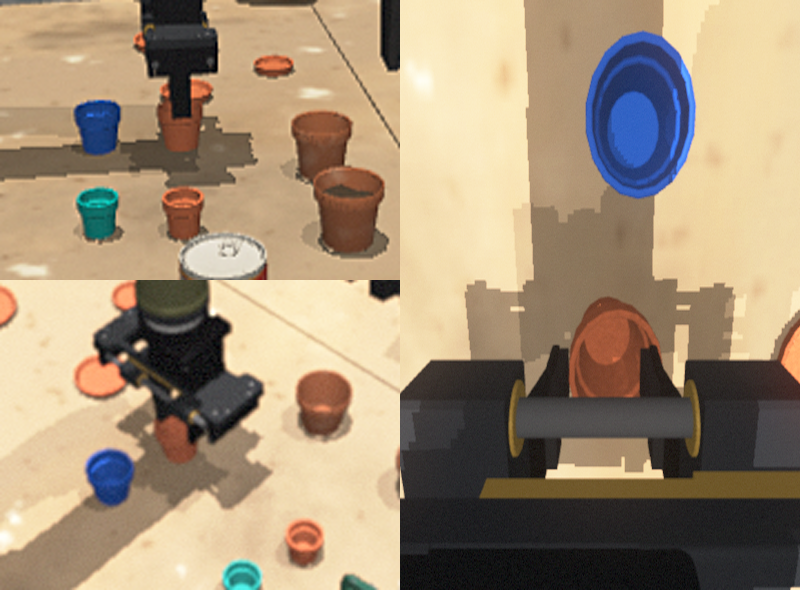

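Run:
```python
from h import *
w=read_camera("wrist");s=read_camera("side");b=read_camera("scene")
r=lambda i,h,wd:cv2.resize(i,(wd,h),interpolation=cv2.INTER_LANCZOS4)
im=np.hstack([r(w["frame"][200:340,210:350],400,400),np.vstack([r(s["frame"][185:245,235:290],300,275)[:, :],np.zeros((100,275,3),np.uint8)]) ])
cv2.imwrite("pics/g2.png",im[:,:,::-1])
for y in(-.0455,-.0045):
  print(proj(w,(.454,y,.0234)),proj(w,(.454,y,.0434)),proj(s,(.454,y,.0234)))
for n,c in(("wrist",w),("side",s),("scene",b)):
  for q in silhouettes(n,"pot_medium_centre"):print(n,q["p"],q["extent"])
```

```text
[250.66762912 247.97371104] [247.06485224 261.21698434] [261.39829278 228.30917307]
[314.39193964 247.88956371] [317.55173703 261.13058794] [260.21045986 222.17101426]
wrist 0.71 [266.9, 23.1, 376.0, 140.3]
wrist 0.7 [247.9, 211.5, 343.1, 283.5]
wrist 0.42 [0.0, 195.1, 29.4, 248.7]
side 0.7 [211.4, 212.6, 234.1, 237.0]
side 0.61 [250.6, 214.7, 272.1, 237.4]
scene 0.71 [217.4, 239.0, 241.3, 262.3]
scene 0.5 [247.4, 221.8, 268.7, 246.7]
```

View pics/g2.png

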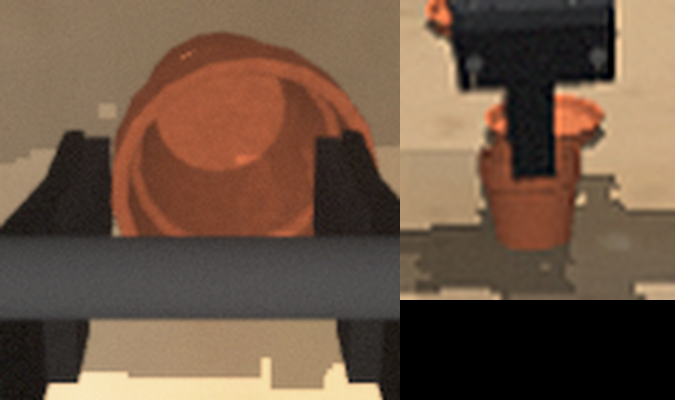

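The right finger appears inside the pot's right wall, crop (340,180), with the left finger outside it. The pot still stands upright. I'll ease the fingers open a little and check the forces.

>>> play_rows:
  steps:
    - [[0,0,0,0,0,0,0.042],[0,0,0,0,0,0,0.042]]
  force: 20

```text
time_s: 7.5
tool_pos: [0.453, -0.0231, 0.0227]
tool_rot: [179.9, 0.0, 179.9]
force: [-0.3, 0.4, 3.9]
grip_width: 0.0413
grasp_force: 1.6
```

Run:
```python
from h import *
for i in range(3):
    o=get_obs();print(o["grip_width"],o["grasp_force"],o["tool_pos"],o["force"],o["wrist_torque"])
    c=read_camera("wrist")
for q in silhouettes("wrist","pot_medium_centre"):print(q["p"],q["extent"])
im=cv2.resize(c["frame"][200:320,220:360],(700,600),interpolation=cv2.INTER_LANCZOS4)
cv2.imwrite("pics/g3.png",im[:,:,::-1])
```

```text
0.04129132015629006 1.586121126508715 [ 0.45303269 -0.02305484  0.02269069] [-0.27014617  0.37987654  3.89742995] [ 0.24961563 -0.18017599 -0.00222104]
0.041723238780287636 1.6736343030925127 [ 0.4529654 -0.0229645  0.0226168] [1.562415   1.19259732 4.25647026] [ 0.28082314 -0.09489214 -0.02915137]
0.04170551602834447 1.7581451274440951 [ 0.45294543 -0.02297322  0.02260812] [1.09648689 0.69692217 3.68045633] [ 0.26188829 -0.13743832 -0.0041034 ]
0.93 [249.0, 213.0, 341.1, 281.8]
0.78 [263.0, 24.5, 371.3, 142.0]
```

View pics/g3.png

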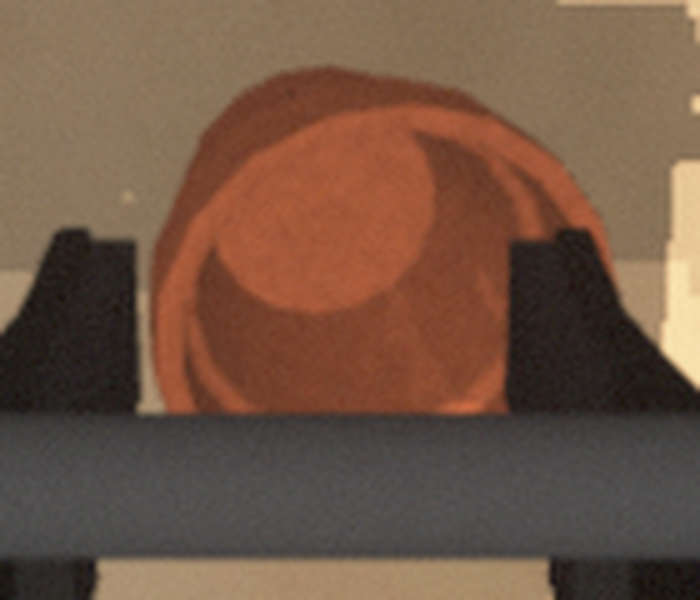

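The crop shows the pot leaning towards +y, its rim against the right finger, which is inside the mouth at (560,320). I'll lift the fingers out slowly and watch the force.

>>> play_rows:
  steps:
    - [[0,0,-0.003,0,0,0,0.042],[0,0,-0.003,0,0,0,0.042],[0,0,-0.002,0,0,0,0.042],[0,0,0,0,0,0,0.042]]

```text
time_s: 8.1
tool_pos: [0.4526, -0.0237, 0.0306]
tool_rot: [180.0, 0.0, 180.0]
force: [-0.6, -0.6, 0.0]
grip_width: 0.0423
grasp_force: 0.0
```

Run:
```python
from h import *
o=get_obs();print(o["grip_width"],o["grasp_force"],o["tool_pos"],o["force"],o["wrist_torque"])
c=read_camera("wrist")
for q in silhouettes("wrist","pot_medium_centre"):print(q["p"],q["extent"])
s=read_camera("side")["frame"][175:250,215:310]
im=np.hstack([cv2.resize(c["frame"][200:320,220:360],(420,360)),cv2.resize(s,(380,300))[:, :] if 0 else cv2.resize(s,(380,360))])
cv2.imwrite("pics/g4.png",im[:,:,::-1])
```

```text
0.042302631929937676 0.0 [ 0.45256759 -0.02371096  0.03056599] [-0.57942197 -0.57514272  0.00198336] [ 0.06352427 -0.00944401 -0.00962263]
0.76 [263.6, 30.2, 365.8, 142.5]
```

View pics/g4.png

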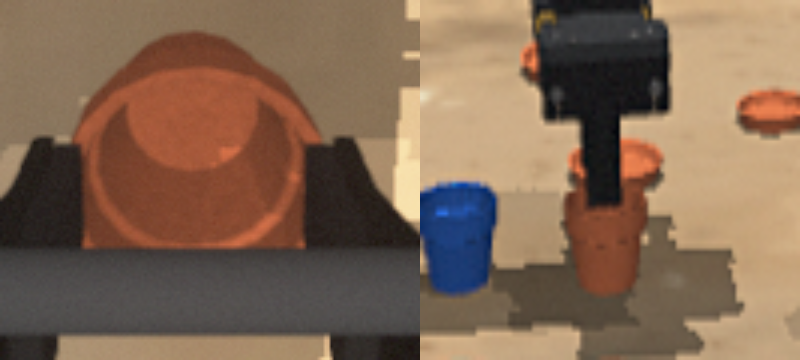

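Run:
```python
from h import *
s=read_camera("side");b=read_camera("scene");p=get_obs()["tool_pos"]
print("start tcp proj",proj(s,(.18,.624,.1974)),proj(s,(.18,.624,.2174)))
for dz in(0,.01,.02):
  print(dz,[np.round(proj(c,p+[0,-.025,dz])) for c in(s,b)])
im=s["frame"][190:250,230:290];a=cv2.imread("pics/side0.png")[:,:,::-1][70:130,135:195]
im=np.hstack([cv2.resize(i.astype(np.uint8),(400,400),interpolation=cv2.INTER_NEAREST) for i in(im,a)])
cv2.imwrite("pics/g5.png",im[:,:,::-1])
```

```text
start tcp proj [169.99957059 116.85716539] [169.40886752 111.30029802]
0 [array([261., 226.]), array([266., 236.])]
0.01 [array([261., 223.]), array([266., 233.])]
0.02 [array([260., 219.]), array([266., 231.])]
```

View pics/g5.png

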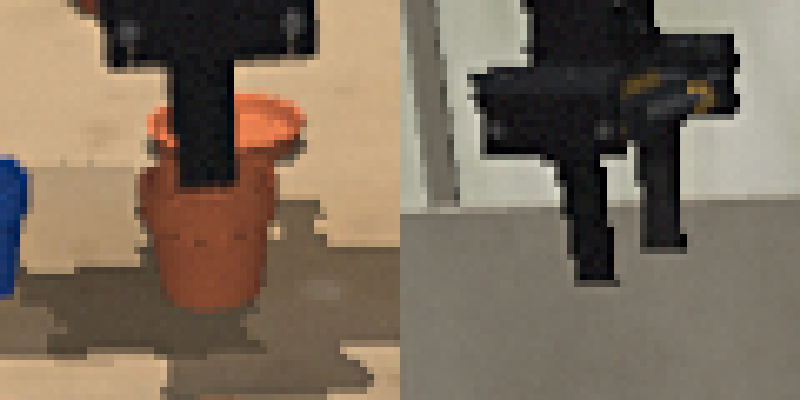

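The side crops show the real fingertips about 23 mm above the reported TCP. At the start they sit near row 110 against 117 predicted, and now at 218 against 226. So the fingers had pressed on the rim from above, and the pot now stands upright again. I'll raise, open, relook and go lower by that offset.

>>> play_rows:
  steps:
    - [[0,0,-0.02,0,0,0,0.042],[0,0,-0.04,0,0,0,0.087],[0,0,-0.04,0,0,0,0.087],[0,0,-0.02,0,0,0,0.087],[0,0,0,0,0,0,0.087],[0,0,0,0,0,0,0.087],[0,0,0,0,0,0,0.087]]

```text
time_s: 9.05
tool_pos: [0.4516, -0.0237, 0.149]
tool_rot: [-180.0, -0.1, 180.0]
force: [0.2, 0.4, -0.2]
grip_width: 0.0812
grasp_force: 0.0
```

Run:
```python
from h import *
look(["pot_medium_centre","pot_small_centre"],.045)
```

```text
9.05 [ 0.4516 -0.0237  0.149 ] [-1.8e+02 -1.0e-01  1.8e+02]
pot_medium_centre 0.77 [271, 71, 333, 138] [0.3583, -0.0059, 0.054, 0.3583, -0.0059, 0.0524, 0.0528]
pot_medium_centre 0.55 [254, 183, 310, 234] [0.453, -0.0228, 0.0566, 0.453, -0.0226, 0.0537, 0.0547]
pot_small_centre 0.78 [59, 174, 118, 215] [0.4367, -0.2071, 0.0549, 0.4373, -0.2086, 0.038, 0.0537]
pot_small_centre 0.59 [59, 77, 122, 128] [0.3587, -0.1947, 0.0528, 0.3578, -0.1962, 0.0393, 0.0523]
```

>>> play_rows:
  steps:
    - [[-0.001,0.001,0.04,0,0,0,0.087],[0,0,0.04,0,0,0,0.087],[0,0,0.03,0,0,0,0.087],[0,0,0.015,0,0,0,0.087],[0,0,0.01,0,0,0,0.087],[0,0,0.008,0,0,0,0.087],[0,0,0.005,0,0,0,0.087],[0,0,0,0,0,0,0.087]]

```text
time_s: 10.0
tool_pos: [0.4536, -0.0227, 0.0023]
tool_rot: [-180.0, -0.0, 180.0]
force: [0.0, -0.2, 0.5]
grip_width: 0.087
grasp_force: 0.0
```

>>> play_rows:
  steps:
    - [[0,0,0,0,0,0,0.07],[0,0,0,0,0,0,0.06],[0,0,0,0,0,0,0.056],[0,0,0,0,0,0,0.05],[0,0,0,0,0,0,0.045],[0,0,0,0,0,0,0.045],[0,0,0,0,0,0,0.045]]
  force: 25

```text
time_s: 10.7
tool_pos: [0.4538, -0.0227, 0.0027]
tool_rot: [180.0, 0.0, 180.0]
force: [-0.5, 0.6, 2.4]
grip_width: 0.0527
grasp_force: 25.0
```

Width 52.7 mm at 25 N is a collar grip. I'll lift and carry.

>>> play_rows:
  steps:
    - [[0,0,-0.01,0,0,0,0.045],[0,0,-0.03,0,0,0,0.045],[0,0,-0.03,0,0,0,0.045],[-0.004,0.03,-0.01,0,0,0,0.045],[-0.004,0.035,0,0,0,0,0.045],[-0.004,0.035,0,0,0,0,0.045],[-0.004,0.035,0,0,0,0,0.045],[-0.0015,0.02,0,0,0,0,0.045],[0,0,0,0,0,0,0.045],[0,0,0,0,0,0,0.045]]

```text
time_s: 11.7
tool_pos: [0.4712, 0.1319, 0.0827]
tool_rot: [-180.0, -0.0, 180.0]
force: [-0.3, 0.0, -0.8]
grip_width: 0.0527
grasp_force: 25.0
```

Run:
```python
from h import *
look(["pot_medium_centre"],.045)
look(["saucer_medium","saucer_large"],.012,png="w6.png")
o=get_obs();print(o["force"],o["grip_width"],o["grasp_force"])
```

```text
11.7 [0.4712 0.1319 0.0827] [-180.   -0.  180.]
pot_medium_centre 0.98 [231, 220, 338, 327] [0.5054, 0.1335, 0.085, 0.4938, 0.1332, 0.0546, 0.0857]
pot_medium_centre 0.59 [29, 20, 131, 110] [0.3603, -0.0008, 0.0681, 0.3594, -0.0025, 0.0521, 0.0668]
11.8 [0.4713 0.1308 0.0826] [-180.    -0.   179.8]
saucer_medium 0.66 [243, 177, 322, 237] [0.4698, 0.1322, 0.0685, 0.4629, 0.1324, 0.0502, 0.0712]
saucer_large 0.72 [473, 142, 560, 245] [0.4527, 0.3341, 0.0878, 0.4529, 0.3308, 0.075, 0.0874]
[-0.13293813  0.2500084  -0.99331629] 0.0530890974608263 24.999764366439194
```

View pics/w6.png

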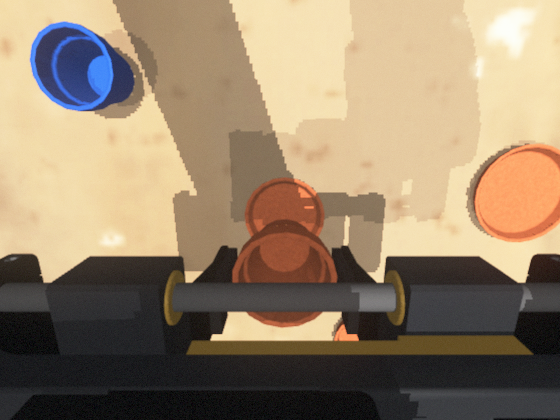

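The picture shows the medium pot held upright at (285,275), over the medium saucer at (284,207). Lowering.

>>> play_rows:
  steps:
    - [[0,0,0.03,0,0,0,0.045],[0,0,0.025,0,0,0,0.045],[0,0,0.01,0,0,0,0.045],[0,0,0.006,0,0,0,0.045],[0,0,0.002,0,0,0,0.045],[0,0,0.001,0,0,0,0.045],[0,0,0.001,0,0,0,0.045],[0,0,0,0,0,0,0.045],[0,0,0,0,0,0,0.045]]

```text
time_s: 12.85
tool_pos: [0.4716, 0.1325, 0.0079]
tool_rot: [180.0, 0.0, 180.0]
force: [0.6, -0.1, -0.2]
grip_width: 0.0532
grasp_force: 25.0
```

>>> play_rows:
  steps:
    - [[0,0,0.001,0,0,0,0.045],[0,0,0.001,0,0,0,0.045],[0,0,0,0,0,0,0.045]]

```text
time_s: 13.15
tool_pos: [0.4717, 0.1325, 0.0066]
tool_rot: [180.0, 0.0, 180.0]
force: [-2.7, -1.3, 8.9]
grip_width: 0.0526
grasp_force: 25.0
```

Contact. I'll release, rise, and go to the large pot.

>>> play_rows:
  steps:
    - [[0,0,0,0,0,0,0.055],[0,0,0,0,0,0,0.06],[0,0,0,0,0,0,0.087],[0,0,0,0,0,0,0.087],[0,0,0,0,0,0,0.087],[0,0,-0.02,0,0,0,0.087],[0,0,-0.04,0,0,0,0.087],[0,0,-0.04,0,0,0,0.087],[0,0,-0.04,0,0,0,0.087],[0,0,-0.04,0,0,0,0.087],[0,0,0,0,0,0,0.087]]

```text
time_s: 14.25
tool_pos: [0.4749, 0.1335, 0.1914]
tool_rot: [179.7, 0.6, 179.9]
force: [0.8, 0.3, 0.4]
grip_width: 0.0872
grasp_force: 0.0
```

>>> play_rows:
  steps:
    - [[-0.016,-0.036,0,0,0,0,0.087],[-0.016,-0.036,0,0,0,0,0.087],[-0.016,-0.036,0,0,0,0,0.087],[-0.016,-0.036,0,0,0,0,0.087],[-0.016,-0.036,0,0,0,0,0.087],[-0.016,-0.036,0,0,0,0,0.087],[-0.016,-0.036,0,0,0,0,0.087],[0,0,0,0,0,0,0.087],[0,0,0,0,0,0,0.087]]

```text
time_s: 15.15
tool_pos: [0.5826, -0.1208, 0.1844]
tool_rot: [-180.0, -0.1, 179.8]
force: [-0.0, -0.3, -0.2]
grip_width: 0.087
grasp_force: 0.0
```

Run:
```python
from h import *
look(["pot_large_centre"],.055,png="w7.png")
look(["pot_medium_centre"],.049)
```

```text
15.15 [ 0.5826 -0.1208  0.1844] [-1.800e+02 -1.000e-01  1.798e+02]
pot_large_centre 0.96 [259, 186, 325, 248] [0.6002, -0.1128, 0.0686, 0.6005, -0.1123, 0.065, 0.0668]
15.25 [ 0.5827 -0.1183  0.1847] [ 1.799e+02 -1.000e-01 -1.800e+02]
pot_medium_centre 0.68 [493, 57, 560, 114] [0.4743, 0.1221, 0.0702, 0.4731, 0.1226, 0.0532, 0.0654]
```

View pics/w7.png

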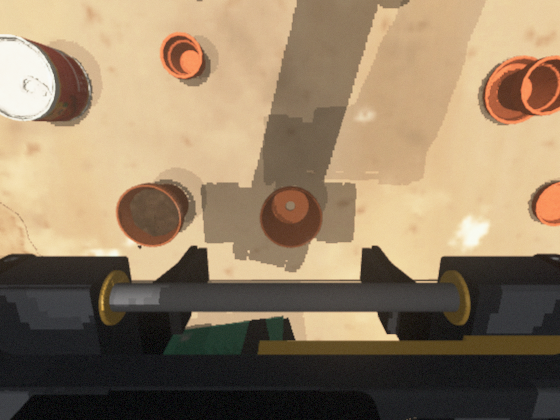

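The picture shows the large pot empty at (291,216), the full pot at (152,213), and the medium pot in its saucer at the right edge. Going down on the large pot.

>>> play_rows:
  steps:
    - [[-0.017,0.007,0.02,0,0,0,0.087],[0,0,0.04,0,0,0,0.087],[0,0,0.04,0,0,0,0.087],[0,0,0.03,0,0,0,0.087],[0,0,0.015,0,0,0,0.087],[0,0,0.012,0,0,0,0.087],[0,0,0.012,0,0,0,0.087],[0,0,0.007,0,0,0,0.087],[0,0,0,0,0,0,0.087],[0,0,0,0,0,0,0.087]]

```text
time_s: 16.35
tool_pos: [0.6007, -0.1129, 0.0102]
tool_rot: [-180.0, 0.1, 179.9]
force: [0.7, -0.1, 0.7]
grip_width: 0.0871
grasp_force: 0.0
```

>>> play_rows:
  steps:
    - [[0,0,0,0,0,0,0.075],[0,0,0,0,0,0,0.068],[0,0,0,0,0,0,0.062],[0,0,0,0,0,0,0.057],[0,0,0,0,0,0,0.057],[0,0,0,0,0,0,0.057],[0,0,0,0,0,0,0.057]]
  force: 28

```text
time_s: 17.05
tool_pos: [0.6004, -0.1129, 0.0098]
tool_rot: [-180.0, 0.0, 180.0]
force: [0.0, 0.2, 2.3]
grip_width: 0.0655
grasp_force: 28.0
```

>>> play_rows:
  steps:
    - [[0,0,-0.01,0,0,0,0.057],[0,0,-0.03,0,0,0,0.057],[0,0,-0.04,0,0,0,0.057],[0,0,-0.03,0,0,0,0.057],[0,0,0,0,0,0,0.057]]

```text
time_s: 17.55
tool_pos: [0.6033, -0.1135, 0.1248]
tool_rot: [-180.0, 0.5, 179.9]
force: [0.6, -0.8, -0.9]
grip_width: 0.0653
grasp_force: 28.0
```

>>> play_rows:
  steps:
    - [[0.0124,0.0375,0,0,0,0,0.057],[0.0124,0.0375,0,0,0,0,0.057],[0.0124,0.0375,0,0,0,0,0.057],[0.0124,0.0375,0,0,0,0,0.057],[0.0124,0.0375,0,0,0,0,0.057],[0.0124,0.0375,0,0,0,0,0.057],[0.0124,0.0375,0,0,0,0,0.057],[0.0124,0.0375,0,0,0,0,0.057],[0.0124,0.0375,0,0,0,0,0.057],[0.0124,0.0375,0,0,0,0,0.057],[0.0124,0.0375,0,0,0,0,0.057],[0.012,0.037,0,0,0,0,0.057]]

```text
time_s: 18.75
tool_pos: [0.4506, 0.338, 0.1187]
tool_rot: [-180.0, -0.1, 180.0]
force: [1.4, 0.1, -1.3]
grip_width: 0.0654
grasp_force: 28.0
```

>>> play_rows:
  steps:
    - [[0,0,0,0,0,0,0.057],[0,0,0,0,0,0,0.057]]

```text
time_s: 18.95
tool_pos: [0.4508, 0.3373, 0.1185]
tool_rot: [-179.9, -0.1, -179.9]
force: [0.3, -0.7, -1.3]
grip_width: 0.0657
grasp_force: 28.0
```

Run:
```python
from h import *
look(["saucer_large"],.012)
look(["pot_medium_centre"],.049)
```

```text
18.95 [0.4508 0.3373 0.1185] [-1.799e+02 -1.000e-01 -1.799e+02]
saucer_large 0.8 [239, 164, 325, 252] [0.4519, 0.3366, 0.0843, 0.4423, 0.3365, 0.0627, 0.0875]
19.05 [0.4523 0.3353 0.1189] [-179.9   -0.   179.9]
pot_medium_centre 0.85 [20, 207, 103, 268] [0.4668, 0.1435, 0.0773, 0.4665, 0.1411, 0.0483, 0.0774]
```

>>> play_rows:
  steps:
    - [[0,0,0.035,0,0,0,0.057],[0,0,0.035,0,0,0,0.057],[0,0,0.02,0,0,0,0.057],[0,0,0.01,0,0,0,0.057],[0,0,0.002,0,0,0,0.057],[0,0,0.001,0,0,0,0.057],[0,0,0,0,0,0,0.057],[0,0,0,0,0,0,0.057]]

```text
time_s: 19.95
tool_pos: [0.4529, 0.3375, 0.0178]
tool_rot: [179.9, 0.1, 179.9]
force: [-0.0, -0.5, -0.9]
grip_width: 0.0654
grasp_force: 28.0
```

>>> play_rows:
  steps:
    - [[0,0,0.001,0,0,0,0.057],[0,0,0.001,0,0,0,0.057],[0,0,0,0,0,0,0.057]]

```text
time_s: 20.25
tool_pos: [0.452, 0.3369, 0.0145]
tool_rot: [180.0, 0.0, 180.0]
force: [0.9, -1.2, -1.3]
grip_width: 0.0654
grasp_force: 28.0
```

>>> play_rows:
  steps:
    - [[0,0,0.001,0,0,0,0.057],[0,0,0.0005,0,0,0,0.057],[0,0,0,0,0,0,0.057]]

```text
time_s: 20.55
tool_pos: [0.4521, 0.337, 0.0138]
tool_rot: [180.0, -0.0, 180.0]
force: [-2.0, -1.6, 5.1]
grip_width: 0.0652
grasp_force: 28.0
```

>>> play_rows:
  steps:
    - [[0,0,0,0,0,0,0.068],[0,0,0,0,0,0,0.073],[0,0,0,0,0,0,0.087],[0,0,0,0,0,0,0.087],[0,0,0,0,0,0,0.087],[0,0,-0.02,0,0,0,0.087],[0,0,-0.04,0,0,0,0.087],[0,0,-0.04,0,0,0,0.087],[0,0,-0.04,0,0,0,0.087],[-0.005,-0.01,-0.02,0,0,0,0.087]]

```text
time_s: 21.55
tool_pos: [0.4576, 0.3295, 0.177]
tool_rot: [179.7, 0.2, -179.9]
force: [0.5, 0.4, -0.3]
grip_width: 0.0869
grasp_force: 0.0
```

>>> play_rows:
  steps:
    - [[-0.003,-0.045,0,0,0,0,0.087],[0,-0.045,0,0,0,0,0.087],[0,-0.045,0,0,0,0,0.087],[0,-0.045,0,0,0,0,0.087],[0,-0.045,0,0,0,0,0.087],[0,-0.045,0,0,0,0,0.087],[0,-0.045,0,0,0,0,0.087],[0,-0.045,0,0,0,0,0.087],[0.005,-0.045,0,0,0,0,0.087],[0.005,-0.045,0,0,0,0,0.087],[0.005,-0.045,0,0,0,0,0.087],[0.005,-0.045,0,0,0,0,0.087]]

```text
time_s: 22.75
tool_pos: [0.4392, -0.2149, 0.1732]
tool_rot: [180.0, 0.1, 180.0]
force: [1.3, 0.2, -0.1]
grip_width: 0.0869
grasp_force: 0.0
```

>>> play_rows:
  steps:
    - [[0,0,0,0,0,0,0.087],[0,0,0,0,0,0,0.087]]

```text
time_s: 22.95
tool_pos: [0.4392, -0.2141, 0.1729]
tool_rot: [180.0, 0.0, 179.8]
force: [0.7, 0.2, -0.8]
grip_width: 0.0872
grasp_force: 0.0
```

Run:
```python
from h import *
look(["pot_small_centre"],.036,png="w8.png")
```

```text
22.95 [ 0.4392 -0.2141  0.1729] [180.    0.  179.8]
pot_small_centre 0.82 [257, 181, 298, 221] [0.4405, -0.2197, 0.0423, 0.4404, -0.2194, 0.04, 0.0412]
pot_small_centre 0.75 [269, 95, 312, 138] [0.357, -0.2058, 0.0416, 0.357, -0.2057, 0.0401, 0.0406]
```

View pics/w8.png

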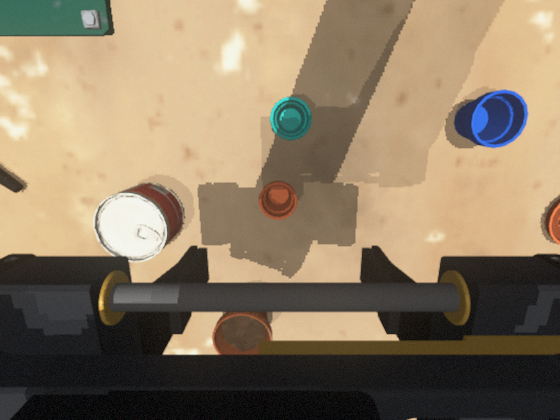

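The picture shows the small pot at (278,199), turquoise at (291,118) and the tin at (140,220), so the fingers have room.

>>> play_rows:
  steps:
    - [[-0.001,-0.0055,0.035,0,0,0,0.07],[0,0,0.04,0,0,0,0.07],[0,0,0.04,0,0,0,0.07],[0,0,0.03,0,0,0,0.07],[0,0,0.015,0,0,0,0.07],[0,0,0.01,0,0,0,0.07],[0,0,0.007,0,0,0,0.07],[0,0,0.003,0,0,0,0.07],[0,0,0.001,0,0,0,0.07],[0,0,0,0,0,0,0.07],[0,0,0,0,0,0,0.07]]

```text
time_s: 24.15
tool_pos: [0.4412, -0.2188, -0.0074]
tool_rot: [180.0, 0.1, 180.0]
force: [0.3, 0.0, -0.2]
grip_width: 0.0699
grasp_force: 0.0
```

>>> play_rows:
  steps:
    - [[0,0,0,0,0,0,0.06],[0,0,0,0,0,0,0.05],[0,0,0,0,0,0,0.043],[0,0,0,0,0,0,0.036],[0,0,0,0,0,0,0.036],[0,0,0,0,0,0,0.036],[0,0,0,0,0,0,0.036]]
  force: 18

```text
time_s: 24.85
tool_pos: [0.4407, -0.2188, -0.008]
tool_rot: [-180.0, 0.0, 180.0]
force: [-0.1, 0.4, 1.0]
grip_width: 0.0411
grasp_force: 18.0
```

>>> play_rows:
  steps:
    - [[0,0,-0.01,0,0,0,0.036],[0,0,-0.03,0,0,0,0.036],[0,0,-0.04,0,0,0,0.036],[0,0,-0.03,0,0,0,0.036],[0,0,0,0,0,0,0.036]]

```text
time_s: 25.35
tool_pos: [0.4437, -0.2199, 0.1064]
tool_rot: [-180.0, 0.5, 179.9]
force: [-0.1, 0.8, -0.3]
grip_width: 0.0412
grasp_force: 18.0
```

>>> play_rows:
  steps:
    - [[-0.013,0.0355,0,0,0,0,0.036],[-0.013,0.0355,0,0,0,0,0.036],[-0.013,0.0355,0,0,0,0,0.036],[-0.013,0.0355,0,0,0,0,0.036],[-0.013,0.0355,0,0,0,0,0.036],[-0.013,0.0355,0,0,0,0,0.036],[-0.013,0.0355,0,0,0,0,0.036],[-0.013,0.0355,0,0,0,0,0.036],[-0.013,0.0355,0,0,0,0,0.036],[-0.013,0.0355,0,0,0,0,0.036],[-0.013,0.0355,0,0,0,0,0.036],[-0.013,0.0355,0,0,0,0,0.036]]

```text
time_s: 26.55
tool_pos: [0.5965, 0.2085, 0.1009]
tool_rot: [-180.0, -0.1, 180.0]
force: [0.1, -0.2, -1.0]
grip_width: 0.0411
grasp_force: 18.0
```

>>> play_rows:
  steps:
    - [[0,0,0,0,0,0,0.036],[0,0,0,0,0,0,0.036]]

```text
time_s: 26.75
tool_pos: [0.596, 0.2079, 0.1006]
tool_rot: [-179.9, -0.1, -179.9]
force: [0.0, -1.6, -1.2]
grip_width: 0.0411
grasp_force: 18.0
```

Run:
```python
from h import *
look(["saucer_small"],.012)
```

```text
26.75 [0.596  0.2079 0.1006] [-1.799e+02 -1.000e-01 -1.799e+02]
saucer_small 0.89 [252, 185, 313, 233] [0.5975, 0.2079, 0.0551, 0.5956, 0.2079, 0.0481, 0.0554]
```

>>> play_rows:
  steps:
    - [[0,0,0.035,0,0,0,0.036],[0,0,0.035,0,0,0,0.036],[0,0,0.018,0,0,0,0.036],[0,0,0.009,0,0,0,0.036],[0,0,0.003,0,0,0,0.036],[0,0,0.001,0,0,0,0.036],[0,0,0.001,0,0,0,0.036],[0,0,0,0,0,0,0.036],[0,0,0,0,0,0,0.036]]

```text
time_s: 27.75
tool_pos: [0.5975, 0.2075, 0.0008]
tool_rot: [180.0, 0.1, 180.0]
force: [-0.2, -0.1, -0.9]
grip_width: 0.0407
grasp_force: 18.0
```

>>> play_rows:
  steps:
    - [[0,0,0.001,0,0,0,0.036],[0,0,0.0005,0,0,0,0.036],[0,0,0,0,0,0,0.036]]

```text
time_s: 28.05
tool_pos: [0.5968, 0.2073, -0.0016]
tool_rot: [-180.0, -0.0, 180.0]
force: [0.2, -0.4, -0.7]
grip_width: 0.0413
grasp_force: 18.0
```

>>> play_rows:
  steps:
    - [[0,0,0.001,0,0,0,0.036],[0,0,0.001,0,0,0,0.036],[0,0,0,0,0,0,0.036]]

```text
time_s: 28.35
tool_pos: [0.5968, 0.2072, -0.0038]
tool_rot: [-180.0, -0.0, 180.0]
force: [-0.2, -0.5, -0.6]
grip_width: 0.0411
grasp_force: 18.0
```

>>> play_rows:
  steps:
    - [[0,0,0.0005,0,0,0,0.036],[0,0,0.0005,0,0,0,0.036],[0,0,0,0,0,0,0.036]]

```text
time_s: 28.65
tool_pos: [0.597, 0.2073, -0.0039]
tool_rot: [180.0, 0.0, 180.0]
force: [-2.4, -0.5, 4.5]
grip_width: 0.0411
grasp_force: 18.0
```

Contact. I'll release, retreat and check.

>>> play_rows:
  steps:
    - [[0,0,0,0,0,0,0.044],[0,0,0,0,0,0,0.05],[0,0,0,0,0,0,0.07],[0,0,0,0,0,0,0.07],[0,0,0,0,0,0,0.07],[0,0,-0.02,0,0,0,0.07],[0,0,-0.04,0,0,0,0.07],[0,0,-0.04,0,0,0,0.07],[0,0,-0.04,0,0,0,0.07],[0,0,-0.04,0,0,0,0.07],[0,0,-0.04,0,0,0,0.07],[0,0,0,0,0,0,0.07]]

```text
time_s: 29.85
tool_pos: [0.6004, 0.2079, 0.2223]
tool_rot: [179.7, 0.6, 179.9]
force: [0.7, 0.9, -0.8]
grip_width: 0.0703
grasp_force: 0.0
```

Run:
```python
from h import *
for n,z in(("large",.062),("medium",.052),("small",.042)): look(["pot_%s_centre"%n],z,png="w9.png")
look(["filled_pot","tin"],.058,cam="scene")
c=read_camera("wrist")["frame"][:280];s=read_camera("side")["frame"][160:240,210:350]
cv2.imwrite("pics/end.png",np.vstack([c,cv2.resize(s,(560,320),interpolation=cv2.INTER_CUBIC)])[:,:,::-1])
```

```text
29.85 [0.6004 0.2079 0.2223] [179.7   0.6 179.9]
pot_large_centre 0.57 [370, 12, 447, 86] [0.4555, 0.3352, 0.0746, 0.454, 0.3363, 0.0638, 0.0727]
29.95 [0.5975 0.2074 0.2165] [1.799e+02 1.000e-01 1.800e+02]
pot_medium_centre 0.86 [184, 47, 240, 102] [0.4713, 0.1355, 0.0561, 0.4717, 0.1352, 0.0522, 0.0554]
pot_medium_centre 0.57 [372, 13, 450, 89] [0.4541, 0.339, 0.0764, 0.452, 0.3397, 0.0658, 0.0745]
30.05 [0.5961 0.2071 0.214 ] [-1.8e+02 -1.0e-01  1.8e+02]
pot_small_centre 0.66 [264, 174, 304, 208] [0.5959, 0.2101, 0.0433, 0.5962, 0.209, 0.0395, 0.0417]
30.15 [0.5959 0.207  0.2136] [-179.9   -0.2  180. ]
filled_pot 0.69 [360, 228, 389, 260] [0.5843, -0.2732, 0.1032, 0.5863, -0.2719, 0.0639, 0.1027]
tin 0.61 [356, 286, 396, 329] [0.4535, -0.3838, 0.1047, 0.454, -0.3808, 0.077, 0.1016]
```

View pics/end.png

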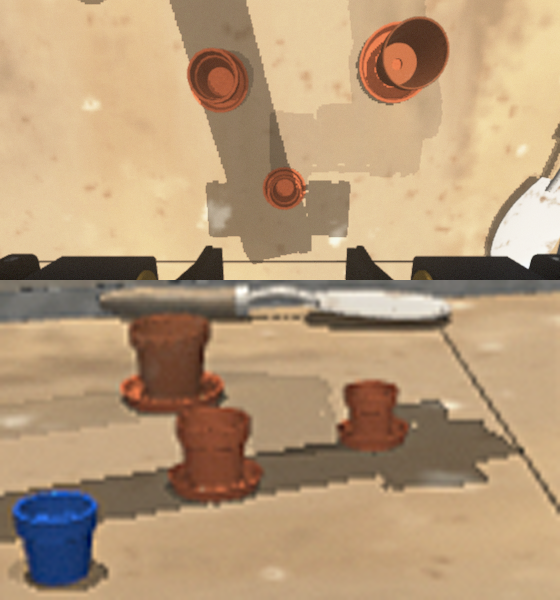

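All three pots stand upright in their own saucers: medium (217,80), large (405,60), small (285,187). The tin and the full pot have not moved.

```bash
python3 -c "
from cell import *
print(sign_off())"
```

```text
the job is handed in; nothing more can be done
None
```

The three empty pots stand upright on their own saucers, the filled pot and the tin were not moved, and the job is handed in; on the first try at the medium pot the fingers pressed its rim and tilted it, but it settled upright again.

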